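# Fit the spring shoe tree into the empty shoe

### The job

One shoe of the pair on the grey tray still lacks its wooden shoe tree. Take the tree lying on the worktop, slide its toe end under the covered front of the empty shoe with the heel end raised, press it gently forward against its own spring without forcing it against the spring's stop, and lay its heel end flat down inside the shoe; ease it back so that the spring holds it between toe and heel, and let go. Do not force the tree down or knock the shoe out of place, and leave the other shoe and everything else alone.

Things in the scene. Friction and masses are not known exactly. Their poses are not given: they have to be found in the camera images.
- tree: Wooden shoe tree to fit, 272 long with its spring relaxed, about 0.2 kg, mostly in the heel block (x -45 to +45, rounded at +x, 44 wide, 30 high). A 9 mm steel rod, axis 16 above the underside, joins it to the toe piece at -x. Origin: on the underside, straight below the grip's centre; x points from toe to heel, z up.
- tree_grip (a point): Point to take the tree by, 70 above the tree's origin, in its upright flat grip: 40 long in x, 14 thick in y, rising from the heel block (30) to 88 above the underside. With the tree in the shoe, the grip's top 44 mm stand above the collar.
- tree_toe: The tree's toe piece, 65 long: tip 22 long, 30 wide, 20 high; behind it 50 wide, 26 high. Origin: middle of its lower front edge, 227 from the tree's origin when relaxed; same axes as the tree. It slides up to 20 towards the heel against a spring in the rod: about 3 N to start, 0.6 N more per mm, 15 N at the stop. Over 25 N strains the shoe's leather.
- shoe: Empty brown shoe, loose, about 0.5 kg, flat on the tray, its toe 1 to 18 from the tray's toe bar; pushed forward it slides up to the bar. Origin: centre of the sole's underside; toe at -x, heel at +x, z up. Outside about 290 long. Inside 264 long on the insole (x -132 to +132); insole 18 and collar 62 above the origin. The open part, at least 64 wide, runs from x = -20 to the heel.
- shoe_toe (a point): Hidden foremost inside point of the empty shoe, on the insole (shoe x = -132). The covered front (shoe x below -20) has 60 headroom over the insole at its rear edge, sloping to 42 at the toe (up to 10 less along the sides); it is 72 to 76 wide inside, narrowing over the last 42 mm to 28.
- shoe_heel (a point): Middle of the heel counter's top inner edge of the empty shoe, at collar height. The counter leans in, so only about 258 is left from here to the inner toe: the tree must be squeezed some 15 mm to pass.
- shoe_done: The other shoe of the pair, same size and colour and axes, its tree already in it (the grip shows above the collar). To be left alone.
- tray: Fixed grey shoe tray, 360 x 300, base 4 thick, 10 high rim, 32 high toe bar across its -x end (inner face at x = -168). Origin: centre of the underside.
- tin: Flat polish tin, 50 across, 24 high, on the tray between the heels of the shoes. Origin: underside centre.
- tin2: Flat polish tin, 72 across, 26 high. Origin: underside centre.
- shoebrush: Shoe brush, 150 x 50 x 39. Origin: underside centre.
- case: Black glasses case, 165 x 65 x 45. Origin: underside centre.
- dish: White ceramic bowl, 100 across, 28 high. Origin: underside centre.
- spray: Aluminium bottle with cap, 48 across, 110 high. Origin: underside centre.
- horn: Flat steel shoe horn, about 205 x 34 x 8, lying flat. Origin: underside of its blade's centre.

How it is judged:
On the way, in this order (a step that is already met when the one before it is completed fails the run):
1. the tree is lifted clear of the worktop (height (world z) of tree above 0.07 m), for 0.1 s.
2. the toe piece is under the covered front of the shoe with the heel end still raised (x of tree_toe in the frame of shoe below -0.06 m and z of tree_toe in the frame of shoe below 0.05 m and z of tree in the frame of shoe above 0.045 m and horizontal distance between tree_toe and shoe below 0.15 m), for 0.05 s.
At the end, for the whole second after the job is handed in: Tree in the shoe: toe piece within 17 mm of the inner toe, heel block within 8 mm of the insole and 70 to 95 mm behind the shoe's centre, tree level with the shoe to 0.08 rad and in line to 0.12 rad; shoe flat (0.05 rad), within 30 mm of its start; tree and shoe at rest (20 mm/s) (x of tree_toe in the frame of shoe below -0.115 m and x of tree in the frame of shoe between 0.07 and 0.095 m and z of tree in the frame of shoe between 0.012 and 0.026 m and angle between the z axis of tree and the z axis of shoe, either way round below 0.08 rad and angle between the x axis of tree and the x axis of shoe, either way round below 0.12 rad and angle between shoe's own z axis and vertical below 0.05 rad and distance of shoe from where it was at the start of the episode below 0.03 m and linear speed of each of tree, shoe below 0.02 m/s); the robot touches nothing.
It fails at once if the toe piece presses the shoe with more than 25 N (spring squeezed to its stop, or the toe jammed) (contact force between tree_toe and shoe above 25 N).
It fails at once if the tree is forced into the shoe: over 80 N between tree and shoe (contact force between tree and shoe above 80 N).
It fails at once if the shoe is tipped or pushed away (angle between shoe's own z axis and vertical above 0.25 rad or distance of shoe from where it was at the start of the episode above 0.05 m).
It fails at once if the other shoe is disturbed (distance of shoe_done from where it was at the start of the episode above 0.02 m).
It fails at once if a bystander is disturbed (distance of any of tin, tin2, shoebrush, case, dish, spray, horn from where it was at the start of the episode above 0.03 m).
It also fails if it takes over 67 s, if anything falls off the work surface, if the arm or the gripper's body presses on something with over 40 N, if the wrist force passes 120 N, or if a joint passes its speed limit or range.

### The arm

A 7-joint arm with a two-finger parallel gripper is mounted at the origin on the work surface. World frame = base frame: x ahead of the robot, y to its left, z up, the work surface at z = 0. Lengths are in m, angles in rad, forces in N, time in s.
With the tool pointing down it reaches from about 0.4 to 0.875 m from the base axis. Payload 4.4 kg.
Tool frame: the origin (TCP) lies midway between the tips of the shut fingers; the grasp point (between the pads) lies 19 mm behind it; z points along the fingers, y is the line along which they close (so a half turn about z gives the same grasp; the last joint's range is limited). The gripper opens to 85 mm and grips with 20 to 120 N. Pads are 22 mm wide; open, the fingers measure 114 mm over their backs; the gripper's body (76 mm by 85 mm) begins 54 mm behind the grasp point. The pads swing forward as they close: fully open they stand 13 mm farther back than shut.
Start: joints at [-1.197, 0.628, 0.038, 1.517, -0.027, 0.996, -0.02], TCP at [0.277, 0.588, 0.206] pointing down, gripper open.
Joint ranges: [-3.06, 3.06], [-0.37, 2.12], [-1.25, 1.32], [0.18, 2.47], [-1.1, 4.24], [0.23, 1.98], [-2.94, 2.94]. Speed limits (rad/s): [2.57, 2.57, 3.14, 3.14, 3.14, 3.14, 3.14].

### API

Orientations are given as a unit quaternion [x, y, z, w].
In Python, from cell import read_state, read_camera, job_done gives the robot as it stands.
- The arm moves only by the tool move_arm, never from a script. Its argument "plan" is a list of rows, each an object with "delta_pos": the shift along the tool's x, y, z in units of 0.5 m (1.0 is 0.5 m), a list of three; "angular": the turn, a rotation vector about the tool's x, y, z in units of 360 degrees (1.0 is 360 degrees), a list of three. In form: [{"delta_pos": [x, y, z], "angular": [ax, ay, az]}, ...]. A call has 1 to 8 rows; each row is the pose to reach, as a shift and turn from the pose commanded when the call began, along the tool's axes at that moment, turning the shorter way round; what a row does not reach only later rows make up. A row lasts 1/8 s, in which the tool goes at most 62.5 mm and 10.7 degrees, less where a joint would pass 70% of its speed; a pose out of reach is approached as far as the arm can. A call with a number of a shift or a turn outside -1 to 1 is refused whole. A call with a gripper value outside its range is refused whole. "gripper" is the opening, from 0 (shut) to 1 (fully open), set as the call begins (left out, the last holds). The fingers move at their own pace and stop on an object; "force" is the grip in N (left out, the last holds). Time passes only in rows, so rows that repeat a pose let the fingers close. It gives the time, the measured TCP pose, the force, the opening and the grip force at its end, in the units of the state.
- read_state(): the state, without advancing time (a new reading comes with each control period).
- read_camera(name): name is "side" or "top" or "wrist"; returns a dict with "pixels" (480x640x3 uint8, red, green, blue), "fx", "fy", "cx", "cy" (pixels), "rvec" (rotation vector, rad) and "tvec" (3), from world to camera coordinates, as OpenCV has them; the wrist camera has in their place "mount" (4x4, takes a point from camera to tool coordinates, whose origin is the TCP and whose axes are the flange's). Camera axes: x right, y down, z forward; pixel columns grow to the right and rows downward; lengths in m; the calibration is good to about 2 mm. A picture is of the moment at which its call begins: read the wrist's pose just before it. There is no depth.
- job_done(): hands the job in; it is judged then, once.
The state is a dict: "t": time; "joint_positions": joint angles; "joint_vel": joint speeds; "effort": joint torques, N m; "position": TCP position; "eef_rot": TCP orientation; "ft_force": force on the tool from outside, world axes, zero at the start; "torque": the same for the moment, N m; "width": opening from 0.0 (shut) to 1.0 (fully open); "gripper_force": force on a finger pad.
Only numpy, scipy, OpenCV 4.12 (cv2) and the standard library are available. Lean on these libraries where they do the work, as an engineer would, in place of code of your own. Each camera call takes 0.05 s, during which the arm holds its last target. There are 200 camera calls.

## Working session

There is one attempt and no reset: what is moved stays moved. The work goes in short steps, Python scripts to look and compute and a tool call to move; the robot and the scene stay as the last step left them, time stands still between calls to the robot, and variables do not carry over. Pictures are saved under pics/ and viewed, at most 10 in all, crops included, and the job is handed in when it is done.

Besides the shell and the picture viewer there is one more tool, called after "Request:" as name(argument=value, ...), one argument or row to a line, values as JSON. move_arm: Moves the arm, as the interface text tells. Shifts and turns lie within -1 to 1; 1 stands for 0.5 m of shift or 360 degrees of turn. Its arguments: {"type":"object","properties":{"plan":{"type":"array","items":{"type":"object","properties":{"delta_pos":{"type":"array","items":{"type":"number","minimum":-1,"maximum":1}},"angular":{"type":"array","items":{"type":"number","minimum":-1,"maximum":1}}}}},"gripper":{"type":"number"},"force":{"type":"number"}},"required":["plan"]}

```bash
mkdir -p pics; cat > h.py <<'E'
import numpy as np, cv2
from scipy.spatial.transform import Rotation as R
from cell import read_state, read_camera, job_done
def P(c):
    Rm=cv2.Rodrigues(np.array(c["rvec"],float))[0]; K=np.array([[c["fx"],0,c["cx"]],[0,c["fy"],c["cy"]],[0,0,1.]])
    return K@np.c_[Rm,np.array(c["tvec"],float)]
def tri(Ps,uvs):
    A=[]
    for p,(u,v) in zip(Ps,uvs): A+= [u*p[2]-p[0], v*p[2]-p[1]]
    X=np.linalg.svd(np.array(A))[2][-1]; return X[:3]/X[3]
def atz(p,uv,z):
    u,v=uv; M=np.array([u*p[2]-p[0], v*p[2]-p[1]]); return np.r_[np.linalg.solve(M[:,:2],-(M[:,2]*z+M[:,3])),z]
def proj(p,X): q=p@np.r_[X,1]; return q[:2]/q[2]
def save(n,c): cv2.imwrite(f"pics/{n}.png",c["pixels"][:,:,::-1])
E
python3 - <<'E'
from h import *
import pickle
d={}
for n in("top","side"):
    c=read_camera(n); save(n,c); p=P(c); d[n]=p; Rm=p; print(n,c["fx"],c["rvec"],c["tvec"])
pickle.dump(d,open("P.pkl","wb"))
s=read_state();print(s["t"],s["position"],s["eef_rot"],s["width"])
c=read_camera("wrist");print(c["mount"],c["fx"],c["cx"],c["cy"])
E
```

```text
top 552.9868147046609 [ 2.12300959 -2.14643038  0.14773235] [-0.01975984  0.55518013  1.20706383]
side 488.1569847916932 [ 2.40801694 -0.59317751  0.21635446] [-0.49465887  0.21725528  1.25137463]
0.1 [0.27643173 0.58762967 0.20559634] [ 2.18133758e-01  9.75918522e-01 -8.15129336e-04 -1.91558420e-04] 1.0013863543196522
[[ 7.30290476e-04 -9.54209563e-01 -2.99138056e-01  7.69552946e-02]
 [ 9.99999717e-01  7.50119325e-04  4.85369075e-05  4.98930288e-04]
 [ 1.78074855e-04 -2.99138007e-01  9.54209841e-01 -1.67703720e-01]
 [ 0.00000000e+00  0.00000000e+00  0.00000000e+00  1.00000000e+00]] 370.1452943321877 322.15643307617506 238.96290330294525
```

View pics/top.png

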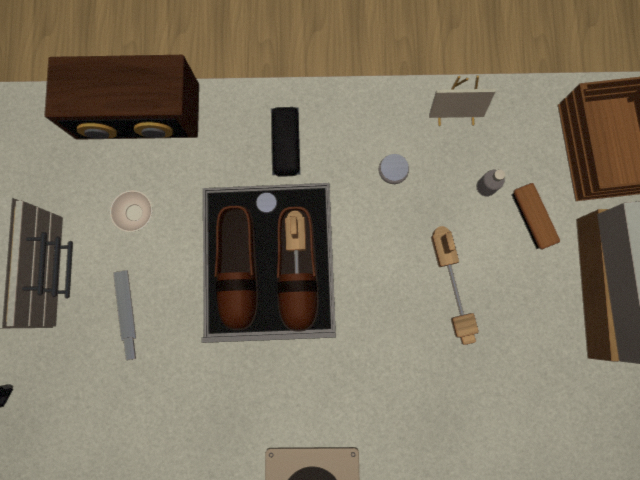

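View pics/side.png

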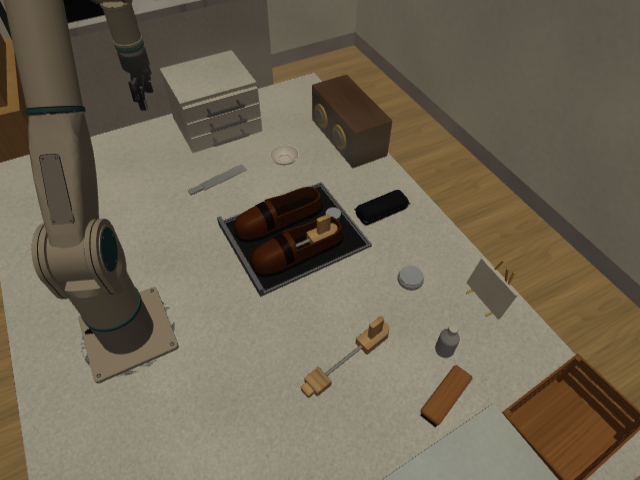

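```bash
python3 - <<'E'
import cv2,numpy as np
t=cv2.imread("pics/top.png");s=cv2.imread("pics/side.png")
def crop(i,x0,y0,w,h,f,g=1.8):
    c=cv2.resize(i[y0:y0+h,x0:x0+w],None,fx=f,fy=f,interpolation=cv2.INTER_CUBIC)
    c=(255*(c/255.)**(1/g)).astype(np.uint8)
    for k in range(0,w,10):cv2.putText(c,str(x0+k),(k*f,8),0,.3,(0,255,255),1);c[::4,k*f]=(0,255,255)
    for k in range(0,h,10):cv2.putText(c,str(y0+k),(0,k*f+4),0,.3,(0,255,255),1);c[k*f,::4]=(0,255,255)
    return c
o=np.zeros((600,800,3),np.uint8)
a=crop(t,205,185,80,150,4);o[:600,:320]=a
b=crop(t,425,220,60,130,4);o[:520,330:570]=b
cv2.imwrite("pics/c1.png",o)
o=np.zeros((600,800,3),np.uint8)
a=crop(s,225,180,105,65,5);o[:325,:525]=a
b=crop(s,300,310,100,90,5) if 0 else crop(s,300,312,100,88,3);o[330:594,:300]=b
cv2.imwrite("pics/c2.png",o)
E
```

```text
(no output)
```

View pics/c1.png

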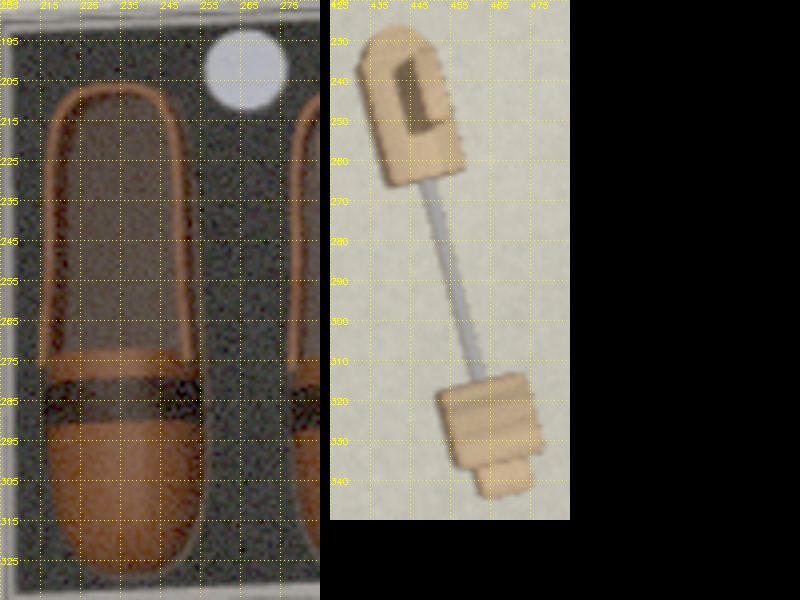

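View pics/c2.png

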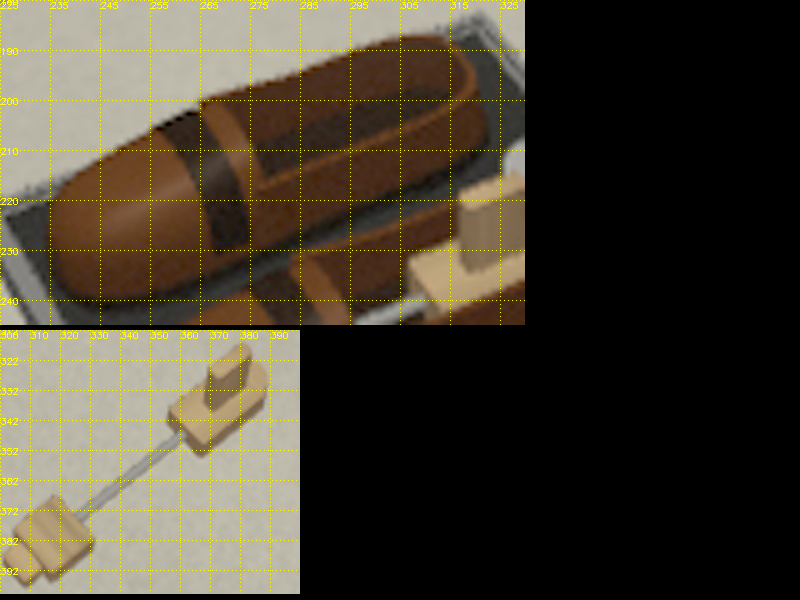

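```bash
cat > fit.py <<'E'
from h import *; import pickle
from scipy.optimize import least_squares
d=pickle.load(open("P.pkl","rb"));T,S=d["top"],d["side"]
for n,p in d.items(): print(n,"centre",-np.linalg.solve(p[:,:3],p[:,3]).round(3))
obs=[(T,(475.5,343),(-227,-15,20)),(T,(473.75,313.25),(-162,-25,26)),(T,(478.25,333.25),(-205,-25,26)),(T,(458.75,262),(-45,-22,30)),
(T,(445.75,233.75),(20,7,88)),(T,(451.75,251.25),(-20,7,88)),(T,(445,253.75),(-20,7,30)),(T,(440.75,237),(20,7,30)),
(S,(367.7,348),(-45,-22,30)),(S,(367.3,354.3),(-45,-22,0)),(S,(356,338.7),(-45,22,30)),(S,(330.7,383.7),(-162,-25,0)),(S,(308.3,397),(-227,-15,0)),(S,(319,367),(-162,25,26)),(S,(379,317),(20,7,88)),(S,(383.3,318.7),(20,-7,88))]
def model(q,X): return R.from_euler('z',q[3]).apply(np.array(X)/1e3)+q[:3]
f=lambda q:np.concatenate([proj(p,model(q,X))-uv for p,uv,X in obs])
r=least_squares(f,[.5,-.3,0,.2],loss='soft_l1')
print("tree",r.x.round(4)); print(f(r.x).reshape(-1,2).round(1).tolist())
# shoe: centre line at collar height .066
for uv in[(234.5,208.25),(233.5,215),(233.6,240),(234.4,262.5)]: print("shoe",atz(T,uv,.066).round(4))
print("toe out",atz(T,(237,328.7),.025).round(4), "tray corners",[atz(T,u,.014).round(3).tolist() for u in((204,187),(329,184),(203,340),(334,336))])
ts,cs=S,(319,192)
print("heel tri",tri([T,S],[(234.5,206.5),(319.2,192)]).round(4))
E
python3 fit.py
```

```text
top centre [ 0.364 -0.044  1.277]
side centre [ 0.146 -0.768  1.116]
tree [ 0.5459 -0.3077 -0.0012  0.1988]
[[0.4, -0.4], [-0.1, -0.4], [0.3, -1.3], [1.2, 0.1], [0.1, -1.0], [-1.5, -0.7], [-0.2, 0.3], [-0.1, 0.0], [-0.9, 1.9], [-1.4, 1.2], [-1.1, -1.3], [-0.1, 1.0], [-1.7, 1.2], [-1.5, -2.2], [1.4, -1.8], [1.1, 0.4]]
shoe [0.6292 0.1686 0.066 ]
shoe [0.6138 0.1706 0.066 ]
shoe [0.5571 0.1696 0.066 ]
shoe [0.5068 0.1671 0.066 ]
toe out [0.3621 0.1662 0.025 ] tray corners [[0.693, 0.25, 0.014], [0.696, -0.044, 0.014], [0.338, 0.245, 0.014], [0.344, -0.051, 0.014]]
heel tri [0.6367 0.1689 0.0606]
```

```bash
cat >> h.py <<'E'
import json,os
def cmd():
    if os.path.exists("cmd.json"):
        q=json.load(open("cmd.json")); return np.array(q[0]),R.from_quat(q[1])
    s=read_state(); return np.array(s["position"]),R.from_quat(s["eef_rot"])
def setcmd(p,r): json.dump([list(p),list(r.as_quat())],open("cmd.json","w"))
def tool(yaw,th=0):  # tool x = tree x, tool z = -tree z, tree pitched heel-up by th
    return R.from_euler('z',yaw)*R.from_euler('y',-th)*R.from_euler('x',np.pi)
def rows(ts,nd=4,store=True):
    p0,r0=cmd(); out=[]
    for p,r in ts:
        d=np.round(r0.inv().apply(np.array(p)-p0)/.5,nd); a=np.round((r0.inv()*r).as_rotvec()/(2*np.pi),nd)
        out.append({"delta_pos":(d+0).tolist(),"angular":(a+0).tolist()})
    print(json.dumps(out).replace("-0.0,","0,").replace("-0.0]","0]").replace("0.0,","0,"))
    if store: setcmd(p0+r0.apply(d*.5), r0*R.from_rotvec(a*2*np.pi))
E
python3 - <<'E'
from h import *
p,r=cmd(); rows([((.277,.588,.26),r),((.5,.17,.26),tool(0))])
E
```

```text
[{"delta_pos": [-0.0007, 0.0009, -0.1086], "angular": [0, 0, 0.0]}, {"delta_pos": [-0.7602, -0.5657, -0.1078], "angular": [-0.0001, 0.0003, 0.43]}]
```

Request:
move_arm(
  plan=[
    {"delta_pos": [0,0,-0.1086],"angular": [0,0,0]},
    {"delta_pos": [-0.7602,-0.5657,-0.1078],"angular": [0,0,0.43]},
    {"delta_pos": [-0.7602,-0.5657,-0.1078],"angular": [0,0,0.43]},
    {"delta_pos": [-0.7602,-0.5657,-0.1078],"angular": [0,0,0.43]},
    {"delta_pos": [-0.7602,-0.5657,-0.1078],"angular": [0,0,0.43]},
    {"delta_pos": [-0.7602,-0.5657,-0.1078],"angular": [0,0,0.43]},
    {"delta_pos": [-0.7602,-0.5657,-0.1078],"angular": [0,0,0.43]},
    {"delta_pos": [-0.7602,-0.5657,-0.1078],"angular": [0,0,0.43]},
  ],
)

```text
t: 1.15
position: [0.4837, 0.2007, 0.2604]
eef_rot: [0.77, 0.638, 0.0, -0.0]
ft_force: [0.9, 0.7, -0.6]
width: 1.004
gripper_force: 0.0
```

```bash
python3 - <<'E'
from h import *
s=read_state(); setcmd(s["position"],R.from_quat(s["eef_rot"])); rows([((.5,.17,.26),tool(0))]);print(s["joint_positions"])
E
```

```text
[{"delta_pos": [-0.0542, 0.0436, 0.0008], "angular": [0, -0.0001, 0.2202]}]
[-0.75431529  0.41200602  0.44076242  1.80570305 -0.20905253  0.9695301
 -0.41420607]
```

Request:
move_arm(
  plan=[
    {"delta_pos": [-0.0542,0.0436,0],"angular": [0,0,0.2202]},
    {"delta_pos": [-0.0542,0.0436,0],"angular": [0,0,0.2202]},
    {"delta_pos": [-0.0542,0.0436,0],"angular": [0,0,0.2202]},
    {"delta_pos": [-0.0542,0.0436,0],"angular": [0,0,0.2202]},
    {"delta_pos": [-0.0542,0.0436,0],"angular": [0,0,0.2202]},
    {"delta_pos": [-0.0542,0.0436,0],"angular": [0,0,0.2202]},
    {"delta_pos": [-0.0542,0.0436,0],"angular": [0,0,0.2202]},
    {"delta_pos": [-0.0542,0.0436,0],"angular": [0,0,0.2202]},
  ],
)

```text
t: 2.15
position: [0.4993, 0.172, 0.26]
eef_rot: [1.0, 0.001, -0.0, 0.0]
ft_force: [-0.4, 0.8, 0.2]
width: 0.997
gripper_force: 0.0
```

Request:
move_arm(
  plan=[
    {"delta_pos": [0,0,0],"angular": [0,0,0]},
    {"delta_pos": [0,0,0],"angular": [0,0,0]},
    {"delta_pos": [0,0,0],"angular": [0,0,0]},
  ],
)

```text
t: 2.52
position: [0.4996, 0.1718, 0.2603]
eef_rot: [1.0, 0.003, -0.0, -0.0]
ft_force: [-0.0, -0.2, 0.0]
width: 0.999
gripper_force: 0.0
```

```bash
cat >> h.py <<'E'
def wristP(s,c):
    W=np.eye(4);W[:3,:3]=R.from_quat(s["eef_rot"]).as_matrix();W[:3,3]=s["position"]
    M=np.linalg.inv(W@np.array(c["mount"])); K=np.array([[c["fx"],0,c["cx"]],[0,c["fy"],c["cy"]],[0,0,1.]])
    return K@M[:3]
E
python3 - <<'E'
from h import *
s=read_state();c=read_camera("wrist");p=wristP(s,c)
print(s["position"],s["eef_rot"],s["joint_positions"]); setcmd(s["position"],R.from_quat(s["eef_rot"]))
save("w1",c);np.save("w1.npy",p)
im=c["pixels"][:,:,::-1].copy(); im=(255*(im/255.)**.55).astype(np.uint8)
for k in range(0,640,40): im[::4,k]=(0,255,255);cv2.putText(im,str(k),(k,8),0,.3,(0,255,255))
for k in range(0,480,40): im[k,::4]=(0,255,255);cv2.putText(im,str(k),(0,k+4),0,.3,(0,255,255))
cv2.imwrite("pics/w1g.png",cv2.resize(im,(800,600),interpolation=cv2.INTER_CUBIC))
E
```

```text
[0.49959938 0.17180506 0.26032302] [ 9.99994929e-01  3.18132699e-03 -7.20005824e-05 -1.23894272e-04] [-0.9256647   0.50057835  0.82464259  1.79961257 -0.42438105  1.02844197
 -1.50169301]
```

View pics/w1g.png

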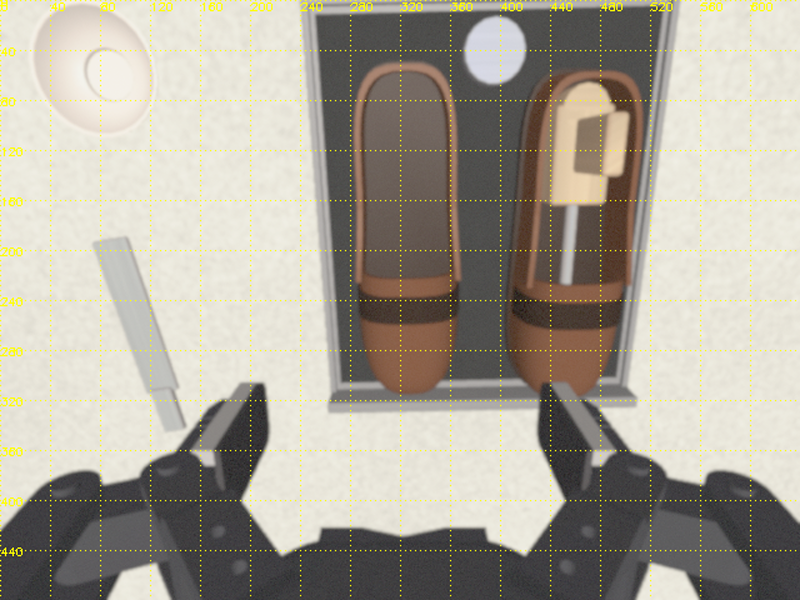

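```bash
python3 - <<'E'
from h import *; import pickle
d=pickle.load(open("P.pkl","rb"));w=np.load("w1.npy");T=d["top"]
for v,z in[((406,71),.066),((407,100),.066),((407.5,160),.066),((408.5,270),.066),((408.5,277),.082),((410,394),.025),((410,394),.04)]:
    print(v,atz(w,(v[0]/1.25,v[1]/1.25),z).round(4))
print("heel tri",tri([T,w],[(234.5,208.25),(325,57)]).round(4))
print("throat tri",tri([T,w],[(234.7,272.5),(327,221.6)]).round(4))
print("tray", [atz(w,(u/1.25,v/1.25),.036).round(4).tolist() for u,v in((328,403),(637,397),(340,385),(621,381))])
print("toe out tri",tri([T,w],[(237,328.7),(328,315)]).round(4))
E
```

```text
(406, 71) [0.6316 0.171  0.066 ]
(407, 100) [0.6125 0.1701 0.066 ]
(407.5, 160) [0.571  0.1694 0.066 ]
(408.5, 270) [0.4862 0.1677 0.066 ]
(408.5, 277) [0.4846 0.1679 0.082 ]
(410, 394) [0.3513 0.1643 0.025 ]
(410, 394) [0.3597 0.1646 0.04  ]
heel tri [0.6329 0.1711 0.0509]
throat tri [0.4834 0.1656 0.0735]
tray [[0.3472, 0.2429, 0.036], [0.3559, -0.0517, 0.036], [0.3665, 0.2307, 0.036], [0.3727, -0.0339, 0.036]]
toe out tri [0.362  0.1637 0.0429]
```

```bash
python3 - <<'E'
from h import *
rows([((.546,-.308,.26),tool(.199))]);rows([((.546,-.308,.053),tool(.199))])
E
```

```text
[{"delta_pos": [0.0867, 0.9602, 0.0004], "angular": [0, 0, -0.0307]}]
[{"delta_pos": [0, 0.0001, 0.414], "angular": [0, 0, 0.0]}]
```

Request:
move_arm(
  plan=[
    {"delta_pos": [0.04,0.48,0],"angular": [0,0,-0.0307]},
    {"delta_pos": [0.0867,0.9602,0],"angular": [0,0,-0.0307]},
    {"delta_pos": [0.0867,0.9602,0],"angular": [0,0,-0.0307]},
    {"delta_pos": [0.0867,0.9602,0],"angular": [0,0,-0.0307]},
    {"delta_pos": [0.0867,0.9602,0],"angular": [0,0,-0.0307]},
    {"delta_pos": [0.0867,0.9602,0],"angular": [0,0,-0.0307]},
    {"delta_pos": [0.0867,0.9602,0],"angular": [0,0,-0.0307]},
    {"delta_pos": [0.0867,0.9602,0],"angular": [0,0,-0.0307]},
  ],
)

```text
t: 3.58
position: [0.5451, -0.3115, 0.2604]
eef_rot: [0.995, 0.098, -0.0, 0.001]
ft_force: [0.2, -0.5, -1.1]
width: 1.001
gripper_force: 0.0
```

Request:
move_arm(
  plan=[
    {"delta_pos": [0,0,0],"angular": [0,0,0]},
    {"delta_pos": [0,0,0],"angular": [0,0,0]},
  ],
)

```text
t: 3.82
position: [0.5457, -0.3071, 0.2599]
eef_rot: [0.995, 0.099, -0.0, -0.001]
ft_force: [0.3, 1.0, -0.3]
width: 1.0
gripper_force: 0.0
```

```bash
python3 - <<'E'
from h import *
s=read_state(); print(s["t"],s["joint_positions"])
setcmd(s["position"],R.from_quat(s["eef_rot"]));rows([((.546,-.308,.26),tool(.199))])
E
```

```text
3.825 [ 0.06561957  0.63034444  0.70401292  1.53111258 -0.43389623  1.14218646
 -0.51420533]
[{"delta_pos": [0.0002, 0.0018, -0.0001], "angular": [-0.0002, 0, 0.0]}]
```

```bash
python3 - <<'E'
from h import *
setcmd((.546,-.308,.26),tool(.199))
s=read_state();c=read_camera("wrist");p=wristP(s,c);save("w2",c);np.save("w2.npy",p)
im=c["pixels"][:,:,::-1].copy()
q=np.array([.5459,-.3077,0]);r=R.from_euler('z',.1988)
for X in[(a,b,z) for a in(-20,20) for b in(-7,7) for z in(30,88)]+[(-45,b,z) for b in(-22,22) for z in(0,30)]+[(-227,b,z) for b in(-15,15) for z in(0,20)]+[(-162,25,26),(-162,-25,26)]:
    u=proj(p,r.apply(np.array(X)/1e3)+q); cv2.drawMarker(im,tuple(int(round(k)) for k in u),(0,0,255) if X[2]<31 else (255,0,0),cv2.MARKER_CROSS,6,1)
cv2.imwrite("pics/w2g.png",cv2.resize(im[:360,180:480],None,fx=1.66,fy=1.66,interpolation=cv2.INTER_CUBIC))
E
```

```text
(no output)
```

View pics/w2g.png

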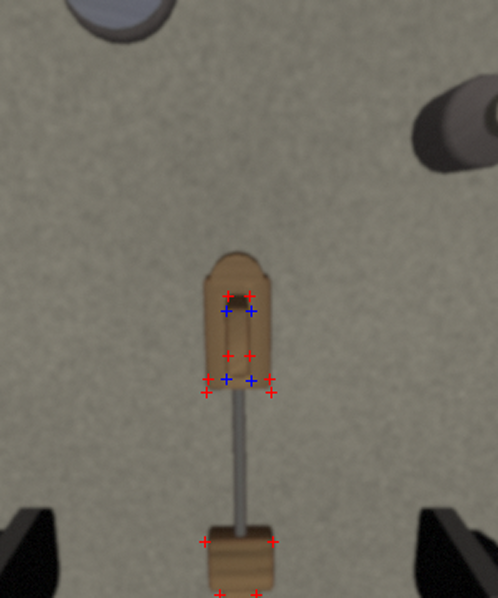

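Request:
move_arm(
  plan=[
    {"delta_pos": [0.002,0,0.12],"angular": [0,0,0]},
    {"delta_pos": [0.002,0,0.24],"angular": [0,0,0]},
    {"delta_pos": [0.002,0,0.34],"angular": [0,0,0]},
    {"delta_pos": [0.002,0,0.39],"angular": [0,0,0]},
    {"delta_pos": [0.002,0,0.414],"angular": [0,0,0]},
    {"delta_pos": [0.002,0,0.414],"angular": [0,0,0]},
    {"delta_pos": [0.002,0,0.414],"angular": [0,0,0]},
  ],
)

```text
t: 4.75
position: [0.5478, -0.3081, 0.0548]
eef_rot: [0.995, 0.099, 0.001, 0.001]
ft_force: [0.3, -1.0, 0.2]
width: 0.996
gripper_force: 0.0
```

Request:
move_arm(
  plan=[
    {"delta_pos": [0,0,0],"angular": [0,0,0]},
    {"delta_pos": [0,0,0],"angular": [0,0,0]},
    {"delta_pos": [0,0,0],"angular": [0,0,0]},
    {"delta_pos": [0,0,0],"angular": [0,0,0]},
    {"delta_pos": [0,0,0],"angular": [0,0,0]},
    {"delta_pos": [0,0,0],"angular": [0,0,0]},
    {"delta_pos": [0,0,0],"angular": [0,0,0]},
    {"delta_pos": [0,0,0],"angular": [0,0,0]},
  ],
  gripper=0,
  force=110,
)

```text
t: 5.75
position: [0.5469, -0.3077, 0.0537]
eef_rot: [0.995, 0.099, 0.0, -0.0]
ft_force: [-1.0, 1.0, 6.1]
width: 0.121
gripper_force: 109.0
```

Request:
move_arm(
  plan=[
    {"delta_pos": [0,0,0],"angular": [0,0,0]},
    {"delta_pos": [0,0,-0.04],"angular": [0,0,0]},
    {"delta_pos": [0,0,-0.12],"angular": [0,0,0]},
    {"delta_pos": [0,0,-0.2],"angular": [0,0,0]},
    {"delta_pos": [0,0,-0.28],"angular": [0,0,0]},
    {"delta_pos": [0,0,-0.34],"angular": [0,0,0]},
    {"delta_pos": [0,0,-0.34],"angular": [0,0,0]},
    {"delta_pos": [0,0,-0.34],"angular": [0,0,0]},
  ],
)

```text
t: 6.75
position: [0.5461, -0.3071, 0.2225]
eef_rot: [0.995, 0.099, -0.001, -0.001]
ft_force: [-0.6, 0.5, -2.3]
width: 0.122
gripper_force: 108.1
```

```bash
python3 - <<'E'
from h import *; import pickle
d=pickle.load(open("P.pkl","rb"))
setcmd((.547,-.308,.223),tool(.199))
s=read_state(); rt=R.from_quat(s["eef_rot"])*R.from_euler('x',np.pi); o=np.array(s["position"])+rt.apply([-.001,0,-.0535])
print(s["position"],rt.as_rotvec().round(4),o)
outs=[]
for n in("top","side"):
    c=read_camera(n);save("l"+n,c);im=c["pixels"][:,:,::-1]; im=(255*(im/255.)**.55).astype(np.uint8)
    us=[]
    for X in[(a,b,z) for a in(-20,20) for b in(-7,7) for z in(30,)]+[(-45,b,z) for b in(-22,22) for z in(0,30)]+[(-227,b,z) for b in(-15,15) for z in(0,20)]+[(-162,25,26),(-162,-25,26),(-162,-25,0)]:
        us.append((proj(d[n],rt.apply(np.array(X)/1e3)+o)))
    us=np.array(us); c0=(us.mean(0)-[50,70]).astype(int); f=4
    im=cv2.resize(im[c0[1]:c0[1]+140,c0[0]:c0[0]+100],None,fx=f,fy=f,interpolation=cv2.INTER_CUBIC)
    for u in us: cv2.drawMarker(im,tuple(int(round(k)) for k in (u-c0+.5)*f),(255,0,0),cv2.MARKER_CROSS,8,1)
    outs.append(im)
cv2.imwrite("pics/l.png",np.hstack(outs))
E
```

```text
[ 0.54614308 -0.30714974  0.2225129 ] [0.0013 0.0011 0.1985] [ 0.54509675 -0.30728348  0.16901395]
```

View pics/l.png

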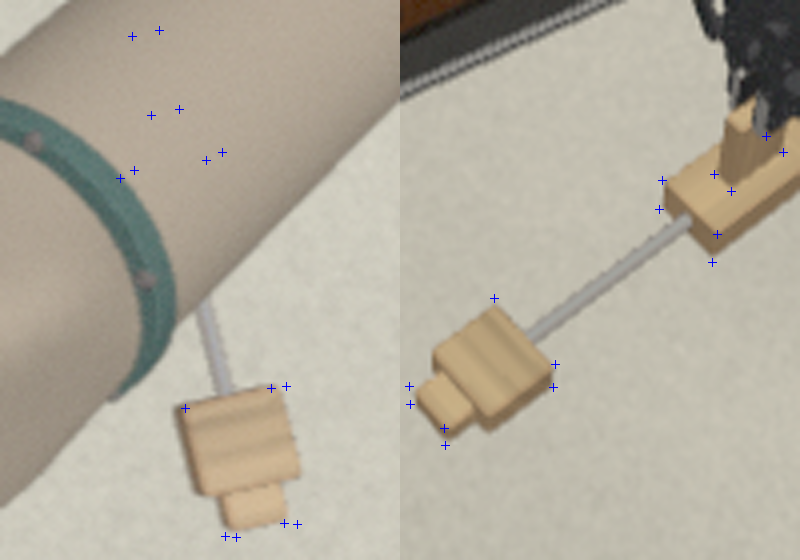

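```bash
cat > ins.py <<'E'
from h import *
SH=np.array([.5045,.168,.004]); YAW=.02; G=np.array([1,0,53.5])
def pose(tx,tz,thd,c=0,ty=0):
    th=np.radians(thd); Rt=R.from_euler('y',-th); o=np.array([tx,ty,tz])+Rt.apply([227-c,0,0])
    return SH+R.from_euler('z',YAW).apply(o+Rt.apply(G))/1e3 , tool(YAW,th)
def where(p,r,c=0):   # tree origin, toe in shoe frame from TCP
    Rt=r*R.from_euler('x',np.pi); o=np.array(p)-Rt.apply(G/1e3); f=lambda X:R.from_euler('z',-YAW).apply(X-SH)*1e3
    return f(o).round(1), f(o+Rt.apply([-(227-c)/1e3,0,0])).round(1)
def clear(tx,tz,thd,c=0):
    s=[];
    for a,b,z0,z1 in((0,22,0,20),(22,65,0,26),(65,182-c,11.5,20.5),(182-c,272-c,0,30)):
        A,Z=np.meshgrid(np.linspace(a,b,30),[z0,z1]); s.append(np.c_[A.ravel(),Z.ravel()])
    s=np.vstack(s);t=np.radians(thd); x=tx+s[:,0]*np.cos(t)-s[:,1]*np.sin(t); z=tz+s[:,0]*np.sin(t)+s[:,1]*np.cos(t)
    m=x<-20; up=(54+18*(x[m]+132)/112-z[m]+18-18+0).min() if 0 else ((60-6+18*(x[m]+132)/112-z[m]).min() if m.any() else 99)
    k=(x>126)&(x<150); h=(z[k]-62).min() if k.any() else 99
    k=x<150
    return "floor %.0f roof %.0f heel %.0f"%((z[k]-18).min(),up,h)
E
python3 - <<'E'
from ins import *
for w in[(15,110,20),(15,26,20),(-10,24,19),(-35,23,17),(-60,22,15.5),(-80,21,14.5),(-100,20.5,13.5),(-115,20,13),(-122,20,13),(-132,20,13)]: print(w,clear(*w),pose(*w)[0].round(3))
rows([((.5,-.29,.30),tool(.199)),((.62,.1,.32),tool(.02,np.radians(10))),pose(15,125,20)],store=False)
E
```

```text
(15, 110, 20) floor 92 roof 99 heel 102 [0.715 0.172 0.242]
(15, 26, 20) floor 8 roof 99 heel 18 [0.715 0.172 0.158]
(-10, 24, 19) floor 6 roof 99 heel 22 [0.693 0.172 0.153]
(-35, 23, 17) floor 5 roof 17 heel 14 [0.672 0.171 0.145]
(-60, 22, 15.5) floor 4 roof 12 heel 12 [0.65  0.171 0.138]
(-80, 21, 14.5) floor 3 roof 9 heel 12 [0.632 0.171 0.134]
(-100, 20.5, 13.5) floor 2 roof 7 heel 13 [0.614 0.17  0.13 ]
(-115, 20, 13) floor 2 roof 6 heel 14 [0.6   0.17  0.127]
(-122, 20, 13) floor 2 roof 5 heel 16 [0.593 0.17  0.127]
(-132, 20, 13) floor 2 roof 3 heel 18 [0.583 0.17  0.127]
[{"delta_pos": [-0.085, -0.0539, -0.154], "angular": [0, 0, 0.0]}, {"delta_pos": [0.3044, -0.771, -0.194], "angular": [-0.0025, 0.0277, 0.0284]}, {"delta_pos": [0.52, -0.8749, -0.0685], "angular": [-0.005, 0.0554, 0.0282]}]
```

Request:
move_arm(
  plan=[
    {"delta_pos": [0,0,-0.1],"angular": [0,0,0]},
    {"delta_pos": [0.05,-0.1,-0.19],"angular": [0,0.007,0.007]},
    {"delta_pos": [0.1,-0.2,-0.194],"angular": [0,0.013,0.014]},
    {"delta_pos": [0.16,-0.32,-0.194],"angular": [-0.0015,0.018,0.018]},
    {"delta_pos": [0.21,-0.44,-0.194],"angular": [-0.002,0.023,0.024]},
    {"delta_pos": [0.26,-0.56,-0.194],"angular": [-0.0025,0.0277,0.0284]},
    {"delta_pos": [0.29,-0.67,-0.194],"angular": [-0.0025,0.0277,0.0284]},
    {"delta_pos": [0.3044,-0.771,-0.194],"angular": [-0.0025,0.0277,0.0284]},
  ],
)

```text
t: 7.85
position: [0.6192, 0.1029, 0.3188]
eef_rot: [0.996, 0.01, 0.086, -0.001]
ft_force: [1.3, 0.7, -1.7]
width: 0.121
gripper_force: 108.4
```

Request:
move_arm(
  plan=[
    {"delta_pos": [0,0,0],"angular": [0,0,0]},
    {"delta_pos": [0,0,0],"angular": [0,0,0]},
    {"delta_pos": [0,0,0],"angular": [0,0,0]},
  ],
)

```text
t: 8.22
position: [0.6197, 0.0978, 0.3201]
eef_rot: [0.996, 0.008, 0.087, -0.0]
ft_force: [1.0, 0.0, -2.0]
width: 0.124
gripper_force: 108.5
```

```bash
python3 - <<'E'
from ins import *
s=read_state(); print(s["t"],s["joint_positions"],s["ft_force"])
setcmd(s["position"],R.from_quat(s["eef_rot"]));rows([pose(15,140,20)])
E
```

```text
8.225 [-0.74517905  0.50356407  0.8327385   1.62625194 -0.43249678  1.01811166
 -1.36180373] [ 0.96443179  0.03137778 -2.02958984]
[{"delta_pos": [0.1743, -0.1458, 0.1276], "angular": [0.0003, 0.0279, -0.0005]}]
```

Request:
move_arm(
  plan=[
    {"delta_pos": [0.05,-0.04,0.03],"angular": [0,0.0093,0]},
    {"delta_pos": [0.11,-0.09,0.08],"angular": [0,0.0186,0]},
    {"delta_pos": [0.1743,-0.1458,0.1276],"angular": [0.0003,0.0279,-0.0005]},
    {"delta_pos": [0.1743,-0.1458,0.1276],"angular": [0.0003,0.0279,-0.0005]},
    {"delta_pos": [0.1743,-0.1458,0.1276],"angular": [0.0003,0.0279,-0.0005]},
    {"delta_pos": [0.1743,-0.1458,0.1276],"angular": [0.0003,0.0279,-0.0005]},
    {"delta_pos": [0.1743,-0.1458,0.1276],"angular": [0.0003,0.0279,-0.0005]},
  ],
)

```text
t: 9.1
position: [0.7155, 0.1737, 0.2736]
eef_rot: [0.985, 0.011, 0.174, -0.003]
ft_force: [-0.5, 0.7, -1.9]
width: 0.119
gripper_force: 108.5
```

```bash
python3 - <<'E'
from ins import *; import pickle
d=pickle.load(open("P.pkl","rb"))
s=read_state(); p,r=np.array(s["position"]),R.from_quat(s["eef_rot"]); print(s["t"],p,s["joint_positions"],where(p,r),where(*cmd()))
Rt=r*R.from_euler('x',np.pi);o=p-Rt.apply(G/1e3)
c=read_camera("side");save("s3",c);im=(255*(c["pixels"][:,:,::-1]/255.)**.55).astype(np.uint8)
f=5;c0=np.array([225,125]);im=cv2.resize(im[c0[1]:c0[1]+115,c0[0]:c0[0]+160],None,fx=f,fy=f,interpolation=cv2.INTER_CUBIC)
pt=[(o+Rt.apply(np.array(X)/1e3),(255,0,0)) for X in[(a,b,z) for a in(-227,) for b in(-15,15) for z in(0,20)]+[(-162,b,z) for b in(-25,25) for z in(0,26)]+[(-45,b,z) for b in(-22,22) for z in(0,30)]]
pt+=[(SH+R.from_euler('z',YAW).apply(np.array(X)/1e3),(0,255,0)) for X in[(126,0,62),(-20,32,70),(-20,-32,70),(-20,0,78),(132,0,18),(-145,0,20),(50,32,62),(50,-32,62)]]
for X,col in pt: cv2.drawMarker(im,tuple(int(round(k)) for k in (proj(d["side"],X)-c0+.5)*f),col,cv2.MARKER_CROSS,8,1)
cv2.imwrite("pics/s3g.png",im)
E
```

```text
9.1 [0.71547428 0.17372587 0.27360447] [-0.77763343  0.63382978  0.77336542  1.58992928 -0.54665437  0.76968277
 -1.39593254] (array([228.5,   1.6, 219. ]), array([ 15.3,   1.4, 141. ])) (array([228.3,   0. , 217.7]), array([ 15.,   0., 140.]))
```

View pics/s3g.png

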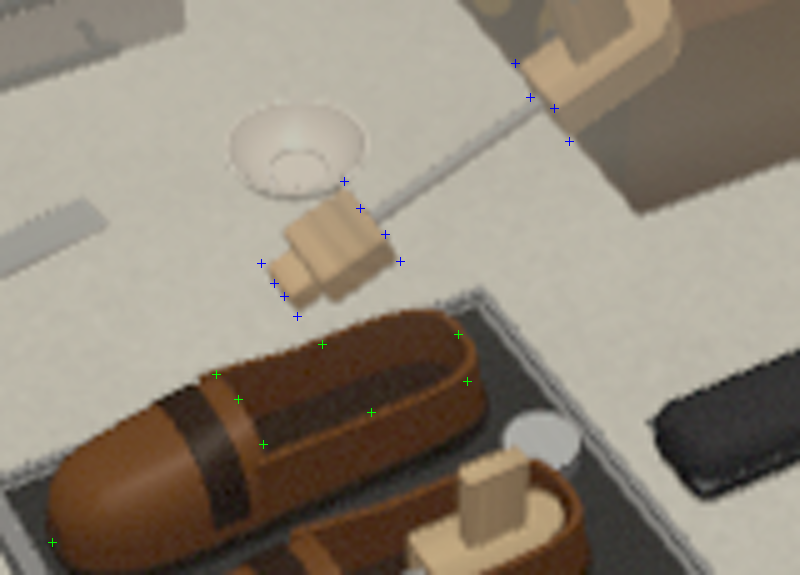

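```bash
python3 - <<'E'
from ins import *
rows([pose(15,z,20) for z in(110,80,50,32,26)])
rows([pose(*w) for w in[(5,25,19.7),(-10,24,19),(-22,23.5,18),(-35,23,17),(-48,22.5,16.2),(-60,22,15.5),(-70,22,15),(-80,21.5,14.5)]])
E
```

```text
[{"delta_pos": [-0.0205, 0, 0.0564], "angular": [0, 0, 0.0]}, {"delta_pos": [-0.0411, 0, 0.1128], "angular": [0, 0, 0.0]}, {"delta_pos": [-0.0616, 0, 0.1692], "angular": [0, 0, 0.0]}, {"delta_pos": [-0.0739, 0, 0.203], "angular": [0, 0, 0.0]}, {"delta_pos": [-0.078, 0, 0.2143], "angular": [0, 0, 0.0]}]
[{"delta_pos": [-0.0189, 0, -0.0026], "angular": [0, -0.0009, 0.0]}, {"delta_pos": [-0.0466, 0, -0.0054], "angular": [0, -0.0028, 0.0]}, {"delta_pos": [-0.0678, 0, -0.0047], "angular": [0, -0.0056, 0.0]}, {"delta_pos": [-0.0911, 0, -0.0046], "angular": [0, -0.0084, 0.0]}, {"delta_pos": [-0.1147, 0, -0.0061], "angular": [0, -0.0106, 0.0]}, {"delta_pos": [-0.1367, 0, -0.0077], "angular": [0, -0.0125, 0.0]}, {"delta_pos": [-0.1549, 0, -0.0105], "angular": [0, -0.0139, 0.0]}, {"delta_pos": [-0.1735, 0, -0.0124], "angular": [0, -0.0153, 0.0]}]
```

Request:
move_arm(
  plan=[
    {"delta_pos": [-0.0205,0,0.0564],"angular": [0,0,0]},
    {"delta_pos": [-0.0411,0,0.1128],"angular": [0,0,0]},
    {"delta_pos": [-0.0616,0,0.1692],"angular": [0,0,0]},
    {"delta_pos": [-0.0739,0,0.203],"angular": [0,0,0]},
    {"delta_pos": [-0.078,0,0.2143],"angular": [0,0,0]},
    {"delta_pos": [-0.078,0,0.2143],"angular": [0,0,0]},
    {"delta_pos": [-0.078,0,0.2143],"angular": [0,0,0]},
  ],
)

```text
t: 10.02
position: [0.7164, 0.175, 0.1601]
eef_rot: [0.984, 0.011, 0.175, -0.003]
ft_force: [0.2, -0.1, -1.9]
width: 0.122
gripper_force: 108.5
```

```bash
python3 - <<'E'
from ins import *
s=read_state(); p,r=np.array(s["position"]),R.from_quat(s["eef_rot"]); print(s["t"],where(p,r),s["ft_force"].round(1) if hasattr(s["ft_force"],'round') else s["ft_force"])
E
```

```text
10.025 (array([229.5,   2.9, 105.5]), array([16.4,  2.3, 27.2])) [ 0.2 -0.1 -1.9]
```

```bash
python3 - <<'E'
from ins import *
s=read_state(); setcmd(s["position"],R.from_quat(s["eef_rot"]))
rows([pose(*w) for w in[(5,25,19.7),(-10,24,19),(-22,23.5,18),(-35,23,17),(-48,22.5,16.2),(-60,22,15.5),(-70,22,15),(-80,21.5,14.5)]])
E
```

```text
[{"delta_pos": [-0.0221, 0.0054, 0.0], "angular": [-0.0004, -0.0013, 0.0004]}, {"delta_pos": [-0.0497, 0.0054, -0.0028], "angular": [-0.0004, -0.0033, 0.0004]}, {"delta_pos": [-0.0709, 0.0053, -0.0022], "angular": [-0.0004, -0.006, 0.0004]}, {"delta_pos": [-0.0942, 0.0053, -0.0022], "angular": [-0.0004, -0.0088, 0.0004]}, {"delta_pos": [-0.1178, 0.0052, -0.0037], "angular": [-0.0004, -0.011, 0.0004]}, {"delta_pos": [-0.1398, 0.0051, -0.0054], "angular": [-0.0004, -0.013, 0.0004]}, {"delta_pos": [-0.158, 0.0051, -0.0083], "angular": [-0.0004, -0.0144, 0.0004]}, {"delta_pos": [-0.1766, 0.005, -0.0102], "angular": [-0.0003, -0.0158, 0.0004]}]
```

Request:
move_arm(
  plan=[
    {"delta_pos": [-0.0221,0.0054,0],"angular": [-0.0004,-0.0013,0.0004]},
    {"delta_pos": [-0.0497,0.0054,-0.0028],"angular": [-0.0004,-0.0033,0.0004]},
    {"delta_pos": [-0.0709,0.0053,-0.0022],"angular": [-0.0004,-0.006,0.0004]},
    {"delta_pos": [-0.0942,0.0053,-0.0022],"angular": [-0.0004,-0.0088,0.0004]},
    {"delta_pos": [-0.1178,0.0052,-0.0037],"angular": [-0.0004,-0.011,0.0004]},
    {"delta_pos": [-0.1398,0.0051,-0.0054],"angular": [-0.0004,-0.013,0.0004]},
    {"delta_pos": [-0.158,0.0051,-0.0083],"angular": [-0.0004,-0.0144,0.0004]},
    {"delta_pos": [-0.1766,0.005,-0.0102],"angular": [-0.0003,-0.0158,0.0004]},
  ],
)

```text
t: 11.02
position: [0.6303, 0.1706, 0.1331]
eef_rot: [0.992, 0.01, 0.125, -0.001]
ft_force: [-0.2, -0.5, -2.2]
width: 0.125
gripper_force: 108.5
```

Request:
move_arm(
  plan=[
    {"delta_pos": [0,0,0],"angular": [0,0,0]},
    {"delta_pos": [0,0,0],"angular": [0,0,0]},
    {"delta_pos": [0,0,0],"angular": [0,0,0]},
  ],
)

```text
t: 11.4
position: [0.6312, 0.1706, 0.1333]
eef_rot: [0.992, 0.01, 0.125, -0.001]
ft_force: [-0.1, -0.4, -1.9]
width: 0.12
gripper_force: 108.5
```

```bash
cat > st.py <<'E'
from ins import *
s=read_state(); p,r=np.array(s["position"]),R.from_quat(s["eef_rot"]); print("t",s["t"],"tree,toe(relaxed) in shoe",*where(p,r),"cmd",*where(*cmd()),"F",np.round(s["ft_force"],1),"T",np.round(s["torque"],2),"grip",s["gripper_force"].__round__(0), "pitch",np.degrees((r*R.from_euler('x',np.pi)).as_euler('zyx')[:2]).round(2))
E
python3 - <<'E'
from st import *
rows([pose(*w) for w in[(-88,21,14),(-95,20.5,13.5),(-102,20.5,13.3),(-108,20,13),(-113,20,13),(-118,20,13)]],store=False)
E
```

```text
t 11.4 tree,toe(relaxed) in shoe [139.    0.   77.2] [-80.8  -0.   20.8] cmd [139.7   0.   78.3] [-80.    0.   21.6] F [-0.1 -0.4 -1.9] T [-0.02  0.26 -0.02] grip 109.0 pitch [  1.2  -14.39]
[{"delta_pos": [-0.0148, 0, 0.001], "angular": [0, -0.0014, 0.0]}, {"delta_pos": [-0.0277, 0, 0.0024], "angular": [0, -0.0027, 0.0]}, {"delta_pos": [-0.0409, 0, 0.0005], "angular": [0, -0.0033, 0.0]}, {"delta_pos": [-0.0523, 0, 0.0009], "angular": [0, -0.0041, 0.0]}, {"delta_pos": [-0.062, 0, -0.0016], "angular": [0, -0.0041, 0.0]}, {"delta_pos": [-0.0717, 0, -0.0041], "angular": [0, -0.0041, 0.0]}]
```

Request:
move_arm(
  plan=[
    {"delta_pos": [-0.0148,0,0.001],"angular": [0,-0.0014,0]},
    {"delta_pos": [-0.0277,0,0.0024],"angular": [0,-0.0027,0]},
    {"delta_pos": [-0.0409,0,0.0005],"angular": [0,-0.0033,0]},
    {"delta_pos": [-0.0523,0,0.0009],"angular": [0,-0.0041,0]},
    {"delta_pos": [-0.062,0,-0.0016],"angular": [0,-0.0041,0]},
    {"delta_pos": [-0.0717,0,-0.0041],"angular": [0,-0.0041,0]},
    {"delta_pos": [-0.0717,0,-0.0041],"angular": [0,-0.0041,0]},
  ],
)

```text
t: 12.28
position: [0.5951, 0.1699, 0.1263]
eef_rot: [0.994, 0.01, 0.112, -0.001]
ft_force: [-0.5, -0.1, -1.3]
width: 0.122
gripper_force: 108.5
```

```bash
python3 - <<'E'
from ins import *
setcmd(*pose(-118,20,13))
import st
rows([pose(x,20,13) for x in(-121,-124,-127,-130,-133,-136)],store=False)
E
```

```text
t 12.275 tree,toe(relaxed) in shoe [1.015e+02 1.000e-01 6.990e+01] [-1.198e+02  1.000e-01  1.940e+01] cmd [103.2  -0.   71.1] [-118.   -0.   20.] F [-0.5 -0.1 -1.3] T [-0.03  0.28  0.  ] grip 108.0 pitch [  1.19 -12.86]
[{"delta_pos": [-0.0058, 0, -0.0013], "angular": [0, 0, 0.0]}, {"delta_pos": [-0.0117, 0, -0.0027], "angular": [0, 0, 0.0]}, {"delta_pos": [-0.0175, 0, -0.004], "angular": [0, 0, 0.0]}, {"delta_pos": [-0.0234, 0, -0.0054], "angular": [0, 0, 0.0]}, {"delta_pos": [-0.0292, 0, -0.0067], "angular": [0, 0, 0.0]}, {"delta_pos": [-0.0351, 0, -0.0081], "angular": [0, 0, 0.0]}]
```

Now creep forward in 8 mm calls, feeling for contact.

Request:
move_arm(
  plan=[
    {"delta_pos": [-0.0058,0,-0.0013],"angular": [0,0,0]},
    {"delta_pos": [-0.0117,0,-0.0027],"angular": [0,0,0]},
    {"delta_pos": [-0.016,0,-0.0036],"angular": [0,0,0]},
    {"delta_pos": [-0.016,0,-0.0036],"angular": [0,0,0]},
  ],
)

```text
t: 12.78
position: [0.5871, 0.1697, 0.1262]
eef_rot: [0.994, 0.01, 0.112, -0.001]
ft_force: [0.1, -0.8, -1.8]
width: 0.117
gripper_force: 108.5
```

Request:
move_arm(
  plan=[
    {"delta_pos": [-0.005,0,-0.0012],"angular": [0,0,0]},
    {"delta_pos": [-0.01,0,-0.0024],"angular": [0,0,0]},
    {"delta_pos": [-0.01,0,-0.0024],"angular": [0,0,0]},
    {"delta_pos": [-0.01,0,-0.0024],"angular": [0,0,0]},
  ],
)

```text
t: 13.28
position: [0.5834, 0.1696, 0.1269]
eef_rot: [0.994, 0.01, 0.113, -0.001]
ft_force: [4.0, 0.5, -0.4]
width: 0.119
gripper_force: 108.5
```

Request:
move_arm(
  plan=[
    {"delta_pos": [-0.005,0,-0.0012],"angular": [0,0,0]},
    {"delta_pos": [-0.01,0,-0.0024],"angular": [0,0,0]},
    {"delta_pos": [-0.01,0,-0.0024],"angular": [0,0,0]},
    {"delta_pos": [-0.01,0,-0.0024],"angular": [0,0,0]},
  ],
)

```text
t: 13.78
position: [0.577, 0.1695, 0.1263]
eef_rot: [0.994, 0.01, 0.112, -0.001]
ft_force: [4.5, 0.3, -0.6]
width: 0.122
gripper_force: 108.6
```

```bash
python3 st.py
```

```text
t 13.775 tree,toe(relaxed) in shoe [83.5  0.  69.9] [-1.378e+02 -1.000e-01  1.930e+01] cmd [103.2  -0.   71.1] [-118.   -0.   20.] F [ 4.5  0.3 -0.6] T [-0.03 -0.74  0.02] grip 109.0 pitch [  1.2  -12.87]
```

Request:
move_arm(
  plan=[
    {"delta_pos": [-0.005,0,-0.0012],"angular": [0,0,0]},
    {"delta_pos": [-0.01,0,-0.0024],"angular": [0,0,0]},
    {"delta_pos": [-0.01,0,-0.0024],"angular": [0,0,0]},
    {"delta_pos": [-0.01,0,-0.0024],"angular": [0,0,0]},
  ],
)

```text
t: 14.28
position: [0.5716, 0.1694, 0.1262]
eef_rot: [0.994, 0.01, 0.112, -0.001]
ft_force: [4.5, 0.6, -0.1]
width: 0.124
gripper_force: 108.6
```

Request:
move_arm(
  plan=[
    {"delta_pos": [-0.005,0,-0.0012],"angular": [0,0,0]},
    {"delta_pos": [-0.01,0,-0.0024],"angular": [0,0,0]},
    {"delta_pos": [-0.01,0,-0.0024],"angular": [0,0,0]},
    {"delta_pos": [-0.01,0,-0.0024],"angular": [0,0,0]},
  ],
)

```text
t: 14.78
position: [0.5672, 0.1693, 0.1267]
eef_rot: [0.994, 0.01, 0.113, -0.001]
ft_force: [5.2, 1.1, -0.0]
width: 0.123
gripper_force: 108.6
```

```bash
python3 st.py
```

```text
t 14.775 tree,toe(relaxed) in shoe [73.7  0.  70.3] [-147.6   -0.    19.5] cmd [103.2  -0.   71.1] [-118.   -0.   20.] F [ 5.2  1.1 -0. ] T [ 0.06 -1.06 -0.01] grip 109.0 pitch [  1.19 -12.93]
```

```bash
cat > mv.py <<'E'
from ins import *; import pickle
d=pickle.load(open("P.pkl","rb"))
def shift(name="s4"):
    a=cv2.imread("pics/s3.png"); c=read_camera("side"); save(name,c); b=c["pixels"][:,:,::-1].copy()
    t=a[200:238,232:276]; up=lambda i:cv2.resize(i,None,fx=8,fy=8,interpolation=cv2.INTER_CUBIC)
    m=cv2.matchTemplate(up(b[185:253,212:296]),up(t),cv2.TM_CCOEFF_NORMED); _,v,_,l=cv2.minMaxLoc(m)
    du=np.array(l)/8-[20,15]; q=np.array([.405,.167,.05]); ex=R.from_euler('z',YAW).apply([1,0,0])
    J=(proj(d["side"],q+ex*.01)-proj(d["side"],q)); print("match %.3f px"%v,du,"shoe shift along x mm %.1f"%(10*du@J/(J@J)), "perp px", (du-J*(du@J)/(J@J)).round(2))
E
python3 -c "
from mv import *
shift()"
```

```text
match 0.982 px [-3.125  1.125] shoe shift along x mm -9.8 perp px [-0.03 -0.08]
```

Request:
move_arm(
  plan=[
    {"delta_pos": [-0.005,0,-0.0012],"angular": [0,0,0]},
    {"delta_pos": [-0.01,0,-0.0024],"angular": [0,0,0]},
    {"delta_pos": [-0.01,0,-0.0024],"angular": [0,0,0]},
    {"delta_pos": [-0.01,0,-0.0024],"angular": [0,0,0]},
  ],
)

```text
t: 15.32
position: [0.5635, 0.1691, 0.1274]
eef_rot: [0.993, 0.01, 0.114, -0.001]
ft_force: [7.3, 0.4, -0.3]
width: 0.12
gripper_force: 108.6
```

```bash
python3 st.py;python3 -c "
from mv import *
shift('s5')"
```

```text
t 15.325 tree,toe(relaxed) in shoe [70.2 -0.1 71.1] [-1.509e+02 -1.000e-01  1.960e+01] cmd [103.2  -0.   71.1] [-118.   -0.   20.] F [ 7.3  0.4 -0.3] T [-0.01 -1.5   0.  ] grip 109.0 pitch [  1.17 -13.1 ]
match 0.981 px [-3.125  1.125] shoe shift along x mm -9.8 perp px [-0.03 -0.08]
```

```bash
python3 - <<'E'
from ins import *
setcmd(*pose(-151.9,20,13))
N=R.from_euler('z',YAW).apply([-.0098,0,0])
open("ins.py","a").write("\nSH=SH+R.from_euler('z',YAW).apply([-.0098,0,0])\n")
SH+=N
for th in(12.3,11.6,11,10.5): print(th,clear(-133.9,20,th,9))
for th,c in((10.5,12),(10.5,15),(8,15),(6,15),(4,15),(2,15),(0,15)): print(th,c,clear(-133.9,19,th,c))
rows([pose(-133.9,19.5,th,9) for th in(12.3,11.6,11,10.5,10.5)])
rows([pose(-133.9,19.5,10.5,c) for c in(10.5,12,13,13)],store=False)
E
```

```text
12.3 floor 2 roof 4 heel 99
11.6 floor 2 roof 5 heel 99
11 floor 2 roof 5 heel 99
10.5 floor 2 roof 6 heel 99
10.5 12 floor 1 roof 7 heel 99
10.5 15 floor 1 roof 7 heel 99
8 15 floor 1 roof 9 heel 99
6 15 floor 1 roof 10 heel 99
4 15 floor 1 roof 10 heel 99
2 15 floor 1 roof 11 heel 99
0 15 floor 1 roof 12 heel 99
[{"delta_pos": [-0.001, 0, 0.01], "angular": [0, -0.0019, 0.0]}, {"delta_pos": [0.0002, 0, 0.0154], "angular": [0, -0.0039, 0.0]}, {"delta_pos": [0.0012, 0, 0.02], "angular": [0, -0.0056, 0.0]}, {"delta_pos": [0.002, 0, 0.0239], "angular": [0, -0.0069, 0.0]}, {"delta_pos": [0.002, 0, 0.0239], "angular": [0, -0.0069, 0.0]}]
[{"delta_pos": [-0.003, 0, 0.0], "angular": [0, 0, 0.0]}, {"delta_pos": [-0.006, 0, 0.0], "angular": [0, 0, 0.0]}, {"delta_pos": [-0.008, 0, 0.0], "angular": [0, 0, 0.0]}, {"delta_pos": [-0.008, 0, 0.0], "angular": [0, 0, 0.0]}]
```

Request:
move_arm(
  plan=[
    {"delta_pos": [-0.001,0,0.01],"angular": [0,-0.0019,0]},
    {"delta_pos": [0.0002,0,0.0154],"angular": [0,-0.0039,0]},
    {"delta_pos": [0.0012,0,0.02],"angular": [0,-0.0056,0]},
    {"delta_pos": [0.002,0,0.0239],"angular": [0,-0.0069,0]},
    {"delta_pos": [0.002,0,0.0239],"angular": [0,-0.0069,0]},
  ],
  force=120,
)

```text
t: 16.0
position: [0.5677, 0.1692, 0.1161]
eef_rot: [0.996, 0.01, 0.093, -0.001]
ft_force: [7.6, -0.1, 2.7]
width: 0.114
gripper_force: 122.1
```

```bash
python3 st.py
```

```text
t 16.0 tree,toe(relaxed) in shoe [82.  -0.1 59.3] [-1.411e+02 -1.000e-01  1.730e+01] cmd [80.5 -0.  59.2] [-142.7   -0.    17.8] F [ 7.6 -0.1  2.7] T [ 0.1  -1.58  0.02] grip 122.0 pitch [  1.15 -10.66]
```

Request:
move_arm(
  plan=[
    {"delta_pos": [-0.003,0,0],"angular": [0,0,0]},
    {"delta_pos": [-0.006,0,0],"angular": [0,0,0]},
    {"delta_pos": [-0.008,0,0],"angular": [0,0,0]},
    {"delta_pos": [-0.008,0,0],"angular": [0,0,0]},
  ],
)

```text
t: 16.5
position: [0.5648, 0.1691, 0.116]
eef_rot: [0.996, 0.01, 0.094, -0.001]
ft_force: [8.2, -0.1, 2.4]
width: 0.118
gripper_force: 122.1
```

```bash
python3 - <<'E'
from ins import *
setcmd(*pose(-133.9,19.5,10.5,13)); import st
import mv; mv.shift("s6")
E
```

```text
t 16.5 tree,toe(relaxed) in shoe [79.2 -0.1 59.3] [-143.8   -0.    16.8] cmd [76.5 -0.  58.5] [-146.7   -0.    17.1] F [ 8.2 -0.1  2.4] T [ 0.04 -1.93  0.01] grip 122.0 pitch [  1.15 -10.8 ]
match 0.984 px [-3.125  1.125] shoe shift along x mm -9.8 perp px [-0.03 -0.08]
```

```bash
python3 - <<'E'
from ins import *; import pickle
d=pickle.load(open("P.pkl","rb"));s=read_state()
p,r=np.array(s["position"]),R.from_quat(s["eef_rot"]);Rt=r*R.from_euler('x',np.pi);o=p-Rt.apply(G/1e3)
im=(255*(cv2.imread("pics/s6.png")/255.)**.5).astype(np.uint8)
f=7;c0=np.array([255,150]);im=cv2.resize(im[c0[1]:c0[1]+80,c0[0]:c0[0]+110],None,fx=f,fy=f,interpolation=cv2.INTER_CUBIC)
pt=[(o+Rt.apply(np.array(X)/1e3),(255,0,0)) for X in[(-45,b,30) for b in(-22,22)]+[(a,b,z) for a in(-20,20) for b in(-7,7) for z in(30,88)]+[(45,0,0),(45,0,30),(20,-22,30),(20,-22,0)]+[(-160,0,20.5)]]
pt+=[(SH+R.from_euler('z',YAW).apply(np.array(X)/1e3),(0,255,0)) for X in[(126,0,62),(-20,32,70),(-20,-32,70),(50,32,62),(50,-32,62)]]
for X,col in pt: cv2.drawMarker(im,tuple(int(round(k)) for k in (proj(d["side"],X)+[2,1]-c0+.5)*f),col,cv2.MARKER_CROSS,8,1)
cv2.imwrite("pics/s6g.png",im)
E
```

```text
(no output)
```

View pics/s6g.png

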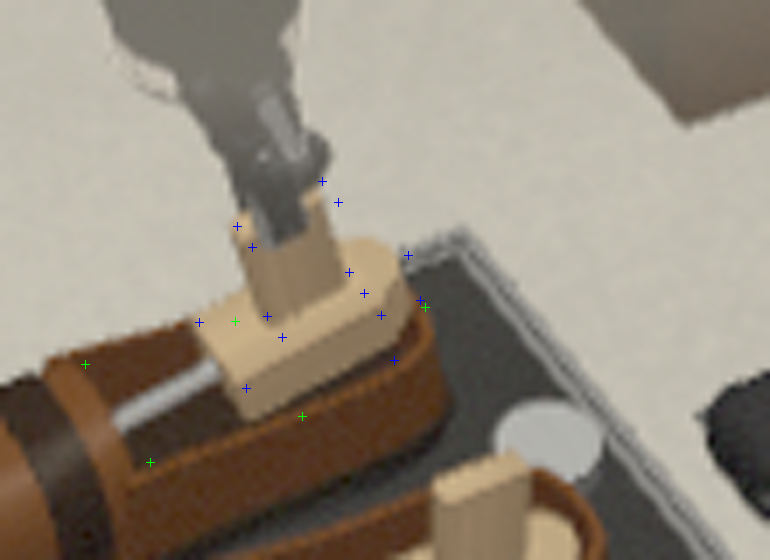

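```bash
python3 - <<'E'
from ins import *
rows([pose(-133.9,20.5,10.5,c) for c in(14.5,16,17,17)])
E
```

```text
[{"delta_pos": [-0.0026, 0, -0.002], "angular": [0, 0, 0.0]}, {"delta_pos": [-0.0056, 0, -0.002], "angular": [0, 0, 0.0]}, {"delta_pos": [-0.0076, 0, -0.002], "angular": [0, 0, 0.0]}, {"delta_pos": [-0.0076, 0, -0.002], "angular": [0, 0, 0.0]}]
```

Request:
move_arm(
  plan=[
    {"delta_pos": [-0.0026,0,-0.002],"angular": [0,0,0]},
    {"delta_pos": [-0.0056,0,-0.002],"angular": [0,0,0]},
    {"delta_pos": [-0.0076,0,-0.002],"angular": [0,0,0]},
    {"delta_pos": [-0.0076,0,-0.002],"angular": [0,0,0]},
  ],
)

```text
t: 17.05
position: [0.562, 0.169, 0.1168]
eef_rot: [0.995, 0.01, 0.095, -0.001]
ft_force: [10.1, 0.5, 2.7]
width: 0.114
gripper_force: 122.1
```

```bash
python3 st.py; python3 - <<'E'
from ins import *
rows([pose(-133.9,20,th,17) for th in(9.7,9,8.3,7.6,7,7)],store=False)
E
```

```text
t 17.05 tree,toe(relaxed) in shoe [76.5 -0.2 60.1] [-146.4   -0.    17. ] cmd [72.6  0.  58.8] [-150.6   -0.    17.4] F [10.1  0.5  2.7] T [ 0.02 -2.2   0.01] grip 122.0 pitch [  1.13 -10.92]
[{"delta_pos": [0.0012, 0, 0.0069], "angular": [0, -0.0022, 0.0]}, {"delta_pos": [0.0024, 0, 0.0121], "angular": [0, -0.0042, 0.0]}, {"delta_pos": [0.0036, 0, 0.0173], "angular": [0, -0.0061, 0.0]}, {"delta_pos": [0.0047, 0, 0.0225], "angular": [0, -0.0081, 0.0]}, {"delta_pos": [0.0055, 0, 0.027], "angular": [0, -0.0097, 0.0]}, {"delta_pos": [0.0055, 0, 0.027], "angular": [0, -0.0097, 0.0]}]
```

```bash
python3 - <<'E'
from ins import *
rows([pose(-133.9,20.5,th,18.5) for th in(10,9.3,8.6,8,7.4,7.4)])
E
```

```text
[{"delta_pos": [-0.0021, 0, 0.0037], "angular": [0, -0.0014, 0.0]}, {"delta_pos": [-0.0009, 0, 0.0088], "angular": [0, -0.0033, 0.0]}, {"delta_pos": [0.0003, 0, 0.014], "angular": [0, -0.0053, 0.0]}, {"delta_pos": [0.0012, 0, 0.0184], "angular": [0, -0.0069, 0.0]}, {"delta_pos": [0.0021, 0, 0.0228], "angular": [0, -0.0086, 0.0]}, {"delta_pos": [0.0021, 0, 0.0228], "angular": [0, -0.0086, 0.0]}]
```

Request:
move_arm(
  plan=[
    {"delta_pos": [-0.0021,0,0.0037],"angular": [0,-0.0014,0]},
    {"delta_pos": [-0.0009,0,0.0088],"angular": [0,-0.0033,0]},
    {"delta_pos": [0.0003,0,0.014],"angular": [0,-0.0053,0]},
    {"delta_pos": [0.0012,0,0.0184],"angular": [0,-0.0069,0]},
    {"delta_pos": [0.0021,0,0.0228],"angular": [0,-0.0086,0]},
    {"delta_pos": [0.0021,0,0.0228],"angular": [0,-0.0086,0]},
  ],
)

```text
t: 17.8
position: [0.5656, 0.169, 0.1056]
eef_rot: [0.998, 0.01, 0.069, -0.001]
ft_force: [9.9, 0.3, 2.7]
width: 0.113
gripper_force: 122.3
```

```bash
python3 st.py; python3 - <<'E'
from ins import *
rows([pose(-133.9,20.5,th,18.5) for th in(6.7,6,5.3,4.7,4,4)],store=False)
E
```

```text
t 17.8 tree,toe(relaxed) in shoe [77.3 -0.2 48.4] [-1.476e+02 -1.000e-01  1.740e+01] cmd [72.8 -0.  47.4] [-152.3   -0.    18.1] F [9.9 0.3 2.7] T [ 0.09 -2.31 -0.01] grip 122.0 pitch [ 1.12 -7.86]
[{"delta_pos": [0.0013, 0, 0.0052], "angular": [0, -0.002, 0.0]}, {"delta_pos": [0.0025, 0, 0.0103], "angular": [0, -0.0039, 0.0]}, {"delta_pos": [0.0037, 0, 0.0155], "angular": [0, -0.0058, 0.0]}, {"delta_pos": [0.0046, 0, 0.0199], "angular": [0, -0.0075, 0.0]}, {"delta_pos": [0.0056, 0, 0.0251], "angular": [0, -0.0095, 0.0]}, {"delta_pos": [0.0056, 0, 0.0251], "angular": [0, -0.0095, 0.0]}]
```

Request:
move_arm(
  plan=[
    {"delta_pos": [0.0013,0,0.0052],"angular": [0,-0.002,0]},
    {"delta_pos": [0.0025,0,0.0103],"angular": [0,-0.0039,0]},
    {"delta_pos": [0.0037,0,0.0155],"angular": [0,-0.0058,0]},
    {"delta_pos": [0.0046,0,0.0199],"angular": [0,-0.0075,0]},
    {"delta_pos": [0.0056,0,0.0251],"angular": [0,-0.0095,0]},
    {"delta_pos": [0.0056,0,0.0251],"angular": [0,-0.0095,0]},
  ],
)

```text
t: 18.55
position: [0.5697, 0.1691, 0.0931]
eef_rot: [0.999, 0.01, 0.038, -0.0]
ft_force: [11.1, 0.7, 2.8]
width: 0.114
gripper_force: 122.2
```

```bash
python3 - <<'E'
from ins import *
setcmd(*pose(-133.9,20.5,4,18.5)); import st
rows([pose(-133.9,20,th,18.5) for th in(3.3,2.6,2,1.4,.8,.8)],store=False)
E
```

```text
t 18.55 tree,toe(relaxed) in shoe [78.1 -0.2 35.7] [-1.482e+02 -1.000e-01  1.830e+01] cmd [74.1 -0.  35. ] [-152.4   -0.    19.2] F [11.1  0.7  2.8] T [ 0.08 -2.34 -0.01] grip 122.0 pitch [ 1.11 -4.4 ]
[{"delta_pos": [0.0012, 0, 0.0061], "angular": [0, -0.0019, 0.0]}, {"delta_pos": [0.0024, 0, 0.0113], "angular": [0, -0.0039, 0.0]}, {"delta_pos": [0.0034, 0, 0.0157], "angular": [0, -0.0056, 0.0]}, {"delta_pos": [0.0044, 0, 0.0201], "angular": [0, -0.0072, 0.0]}, {"delta_pos": [0.0052, 0, 0.0246], "angular": [0, -0.0089, 0.0]}, {"delta_pos": [0.0052, 0, 0.0246], "angular": [0, -0.0089, 0.0]}]
```

Request:
move_arm(
  plan=[
    {"delta_pos": [0.0012,0,0.0061],"angular": [0,-0.0019,0]},
    {"delta_pos": [0.0024,0,0.0113],"angular": [0,-0.0039,0]},
    {"delta_pos": [0.0034,0,0.0157],"angular": [0,-0.0056,0]},
    {"delta_pos": [0.0044,0,0.0201],"angular": [0,-0.0072,0]},
    {"delta_pos": [0.0052,0,0.0246],"angular": [0,-0.0089,0]},
    {"delta_pos": [0.0052,0,0.0246],"angular": [0,-0.0089,0]},
  ],
)

```text
t: 19.3
position: [0.5729, 0.1692, 0.0807]
eef_rot: [1.0, 0.01, 0.01, 0.0]
ft_force: [10.0, 0.4, 2.0]
width: 0.117
gripper_force: 122.3
```

```bash
python3 - <<'E'
from ins import *
setcmd(*pose(-133.9,20,.8,18.5)); import st
rows([pose(-133.9,19,th,18.5) for th in(.4,0,0,0)],store=False)
E
```

```text
t 19.3 tree,toe(relaxed) in shoe [78.3 -0.2 23.2] [-1.487e+02 -1.000e-01  1.860e+01] cmd [74.6 -0.  22.9] [-152.4   -0.    19.7] F [10.   0.4  2. ] T [ 0.12 -2.39 -0.07] grip 122.0 pitch [ 1.12 -1.17]
[{"delta_pos": [0.0007, 0, 0.0049], "angular": [0, -0.0011, 0.0]}, {"delta_pos": [0.0014, 0, 0.0079], "angular": [0, -0.0022, 0.0]}, {"delta_pos": [0.0014, 0, 0.0079], "angular": [0, -0.0022, 0.0]}, {"delta_pos": [0.0014, 0, 0.0079], "angular": [0, -0.0022, 0.0]}]
```

Request:
move_arm(
  plan=[
    {"delta_pos": [0.0007,0,0.0049],"angular": [0,-0.0011,0]},
    {"delta_pos": [0.0014,0,0.0079],"angular": [0,-0.0022,0]},
    {"delta_pos": [0.0014,0,0.0084],"angular": [0,-0.0026,0]},
    {"delta_pos": [0.0014,0,0.0084],"angular": [0,-0.0026,0]},
  ],
)

```text
t: 19.8
position: [0.5738, 0.1693, 0.0768]
eef_rot: [1.0, 0.01, 0.002, 0.0]
ft_force: [11.6, 0.0, 2.1]
width: 0.118
gripper_force: 122.4
```

```bash
python3 - <<'E'
from ins import *
setcmd(*pose(-133.9,18.7,-.1,18.5)); import st
E
```

```text
t 19.8 tree,toe(relaxed) in shoe [78.3 -0.1 19.3] [-148.7   -0.    18.2] cmd [74.6 -0.  18.3] [-152.4   -0.    18.7] F [11.6  0.   2.1] T [ 0.05 -2.35 -0.  ] grip 122.0 pitch [ 1.13 -0.27]
```

Request:
move_arm(
  plan=[
    {"delta_pos": [0.002,0,0.001],"angular": [0,0,0]},
    {"delta_pos": [0.004,0,0.002],"angular": [0,0,0]},
    {"delta_pos": [0.006,0,0.002],"angular": [0,0,0]},
    {"delta_pos": [0.008,0,0.002],"angular": [0,0,0]},
    {"delta_pos": [0.008,0,0.002],"angular": [0,0,0]},
  ],
)

```text
t: 20.42
position: [0.5744, 0.1695, 0.0757]
eef_rot: [1.0, 0.01, -0.001, -0.0]
ft_force: [3.2, -0.8, 8.5]
width: 0.118
gripper_force: 123.3
```

Request:
move_arm(
  plan=[
    {"delta_pos": [0.002,0,0],"angular": [0,0,0]},
    {"delta_pos": [0.004,0,0],"angular": [0,0,0]},
    {"delta_pos": [0.006,0,0],"angular": [0,0,0]},
    {"delta_pos": [0.006,0,0],"angular": [0,0,0]},
  ],
)

```text
t: 20.92
position: [0.5743, 0.1696, 0.0757]
eef_rot: [1.0, 0.01, -0.004, -0.001]
ft_force: [-2.5, -0.5, 14.8]
width: 0.117
gripper_force: 124.1
```

```bash
python3 - <<'E'
import st
import mv; mv.shift("s7")
E
```

```text
t 20.925 tree,toe(relaxed) in shoe [78.2  0.2 18.2] [-148.8    0.2   20. ] cmd [74.6 -0.  18.3] [-152.4   -0.    18.7] F [-2.5 -0.5 14.8] T [-0.08  0.44 -0.03] grip 124.0 pitch [1.15 0.44]
match 0.986 px [-3.125  1.125] shoe shift along x mm -9.8 perp px [-0.03 -0.08]
```

Request:
move_arm(
  plan=[
    {"delta_pos": [-0.002,0,-0.001],"angular": [0,0.0005,0]},
    {"delta_pos": [-0.002,0,-0.002],"angular": [0,0.001,0]},
    {"delta_pos": [-0.002,0,-0.002],"angular": [0,0.001,0]},
  ],
)

```text
t: 21.35
position: [0.5747, 0.1695, 0.0757]
eef_rot: [1.0, 0.01, 0.001, -0.0]
ft_force: [1.7, 0.7, 7.5]
width: 0.116
gripper_force: 123.0
```

```bash
python3 st.py
```

```text
t 21.35 tree,toe(relaxed) in shoe [79.1  0.1 18.2] [-1.479e+02  1.000e-01  1.790e+01] cmd [74.6 -0.  18.3] [-152.4   -0.    18.7] F [1.7 0.7 7.5] T [-0.03 -0.39 -0.03] grip 123.0 pitch [ 1.16 -0.07]
```

Request:
move_arm(
  plan=[
    {"delta_pos": [0,0,0],"angular": [0,0,0]},
    {"delta_pos": [0,0,0],"angular": [0,0,0]},
  ],
  force=30,
)

```text
t: 21.6
position: [0.5747, 0.1695, 0.0757]
eef_rot: [1.0, 0.01, 0.001, -0.0]
ft_force: [1.7, 1.1, 7.5]
width: 0.115
gripper_force: 123.0
```

Request:
move_arm(
  plan=[
    {"delta_pos": [0,0,0],"angular": [0,0,0]},
    {"delta_pos": [0,0,0],"angular": [0,0,0]},
    {"delta_pos": [0,0,0],"angular": [0,0,0]},
    {"delta_pos": [0,0,0],"angular": [0,0,0]},
    {"delta_pos": [0,0,0],"angular": [0,0,0]},
  ],
  gripper=0.5,
)

```text
t: 22.22
position: [0.5749, 0.1694, 0.0751]
eef_rot: [1.0, 0.01, 0.001, 0.0]
ft_force: [0.1, 0.1, -0.2]
width: 0.503
gripper_force: 0.0
```

Request:
move_arm(
  plan=[
    {"delta_pos": [0,0,-0.02],"angular": [0,0,0]},
    {"delta_pos": [0,0,-0.06],"angular": [0,0,0]},
    {"delta_pos": [0,0,-0.12],"angular": [0,0,0]},
    {"delta_pos": [0,0,-0.2],"angular": [0,0,0]},
    {"delta_pos": [0,0,-0.3],"angular": [0,0,0]},
    {"delta_pos": [0,0,-0.36],"angular": [0,0,0]},
    {"delta_pos": [0,0,-0.36],"angular": [0,0,0]},
  ],
)

```text
t: 23.1
position: [0.5765, 0.1693, 0.2585]
eef_rot: [1.0, 0.01, 0.004, -0.001]
ft_force: [-0.3, -0.1, -0.7]
width: 0.502
gripper_force: 0.0
```

```bash
python3 - <<'E'
from mv import *; import st
shift("s8")
s=read_state();c=read_camera("wrist");p=wristP(s,c);save("w8",c)
a=cv2.imread("pics/s8.png")[150:260,225:345];b=c["pixels"][:,:,::-1][60:330,220:460]
a=cv2.resize(a,None,fx=3.3,fy=3.3,interpolation=cv2.INTER_CUBIC);b=cv2.resize(b,(395,444))
o=np.zeros((444,800,3),np.uint8);o[:a.shape[0],:a.shape[1]]=a;o[:444,400:795]=b
cv2.imwrite("pics/fin.png",(255*(o/255.)**.55).astype(np.uint8))
E
```

```text
t 23.1 tree,toe(relaxed) in shoe [ 81.2  -0.  201. ] [-1.458e+02 -1.000e-01  1.993e+02] cmd [74.6 -0.  18.3] [-152.4   -0.    18.7] F [-0.3 -0.1 -0.7] T [-0.06  0.    0.02] grip 0.0 pitch [ 1.15 -0.42]
match 0.986 px [-3.  1.] shoe shift along x mm -9.3 perp px [-0.06 -0.15]
```

View pics/fin.png

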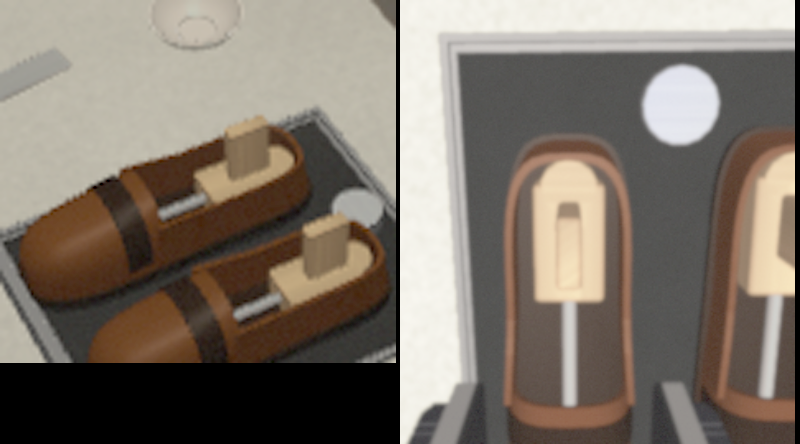

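The tree sits level and in line in the shoe, just like the one in the other shoe. The heel block (right panel, about (568,165) to (568,300)) is against the counter, and the gripper is clear.

```bash
python3 -c "
from cell import job_done; print(job_done())"
```

```text
the job is handed in; nothing more can be done
None
```

I fitted the shoe tree in the empty shoe: it lies level and in line, held by its spring between toe and heel. I handed the job in at about 23 s of the 67 s allowed; no verdict came back. The shoe slid about 10 mm, up to the toe bar, within the 30 mm limit.

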